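Line up the turned candlesticks by height for finishing

ROBOT

A 6-joint arm with a two-finger parallel gripper is mounted at the origin on the work surface. World frame = base frame: x ahead of the robot, y to its left, z up, the work surface at z = 0. Lengths are in m, angles in rad, forces in N, time in s.
With the tool pointing down it reaches from about 0.275 to 0.725 m from the base axis. Payload 15.9 kg.
Tool frame: the origin (TCP) lies midway between the tips of the shut fingers; the grasp point (between the pads) lies 19 mm behind it (arm.hold_point_z is the distance from the TCP to the grasp point, in m); z points along the fingers, x is the direction in which the jaws open and shut, and the axes are right-handed (so a half turn about z gives the same grasp; the last joint's range is limited). The gripper opens to 85 mm and grips with 20 to 120 N. Pads are 22 mm wide; open, the fingers measure 114 mm over their backs; the gripper's body (76 mm by 85 mm) begins 54 mm behind the grasp point. The pads swing forward as they close: fully open they stand 13 mm farther back than shut.
Start: joints at [1.127, 0.213, -0.034, 1.323, 0, 1.571], TCP at [0.215, 0.452, 0.231] pointing down, gripper open.
Joint ranges: [-2.98, 2.98], [-0.74, 1.72], [-1.14, 1.35], [-2.1, 2.04], [-1.57, 1.44], [-3.14, 3.14]. Speed limits (rad/s): [1.89, 1.89, 2.39, 2.57, 3.14, 3.14].

INTERFACE

Orientations are given as a unit quaternion [x, y, z, w].
In Python, from workcell import readout, cams, arm gives the robot as it stands.
- The arm moves only by the tool arm_command, never from a script. Its argument "increments" is a list of rows, each a list of 7 numbers: the shift along the tool's x, y, z in m, then the turn, a rotation vector about the tool's x, y, z in degrees, then the opening in per cent of the stroke, from 0 (shut) to 100 (fully open). A call has 1 to 5 rows; each row shifts and turns the commanded pose from where the row before left it, along the tool's axes as they then stand; what a row does not reach is not made up. A row lasts 1/10 s, in which the tool goes at most 50 mm and 8.59 degrees, less where a joint would pass 70% of its speed; a pose out of reach is approached as far as the arm can. A call with a gripper value outside its range is refused whole. The fingers move at their own pace and stop on an object; the grip force is fixed at half the most. Time passes only in rows, so rows that do not move let the fingers close. It gives the time, the measured TCP pose, the force and the opening at its end, in the units of the state.
- readout.get_obs(): the state, without advancing time (a new reading comes with each control period).
- cams.read_camera(name): name is "scene" or "top" or "wrist"; returns the picture (384x512x3 uint8, blue, green, red); there is no depth.
- cams.get_calibration(name): a dict with "mtx" (3x3 intrinsics, pixels), "dist_coeffs" ([k1, k2, p1, p2, k3] as OpenCV has them; the pictures are not rectified), "view" (4x4, takes a point from world to camera coordinates). Camera axes: x right, y up, looking along -z (the intrinsics and any distortion apply to the point x, -y, -z); pixel columns grow to the right and rows downward; lengths in m; the calibration is good to about 2 mm. A picture is of the moment at which its call begins: read the wrist's pose just before it. get_calibration takes no time and is no camera call; for the wrist camera it gives the pose at the moment of the call.
- arm.finish_job(): hands the job in, once; it reports no verdict.
Trained networks look in the newest picture that a camera, given by its name, has taken for a name from the list of things; names that differ only in an ending like _2 or _b are one class to them, and where a whole thing is asked for, a point or a joint stands for the part that bears it (a point fixed in the world has none). Each returns a list of dicts, best first, with "conf" (0 to 1); they miss things now and then, are a little off and sometimes report something else, mostly with a low value. They report only what shows in the picture. A call takes as long as a camera call.
- cams.look_for(camera, label): "extent" ([left, top, right, bottom] as shares, 0 to 1, of the picture: columns of its width, rows of its height, round what is visible of it).
The state is a dict: "time_s": time; "joints": joint angles; "dq": joint speeds; "tau": joint torques, N m; "tcp_pos": TCP position; "tcp_rot": TCP orientation; "ft_force": force on the tool from outside, world axes, zero at the start; "torque": the same for the moment, N m; "opening": opening from 0.0 (shut) to 1.0 (fully open).
Only numpy, scipy, OpenCV 4.12 (cv2) and the standard library are available. Lean on these libraries where they do the work, as an engineer would, in place of code of your own. Each camera call takes 0.05 s, during which the arm holds its last target.

TASK

Stand the four turned candlesticks upright on the four cork pads of the finishing board, one centred on each pad, in order of height: the tallest on the pad next to the upright grey end block, the shortest at the far end. Do not tip any of them over on the way, leave the oil jar among them where it stands, and let go of everything at the end.

Things in the scene. Friction and masses are not known exactly. Their poses are not given: they have to be found in the camera images.
- stick_145: loose turned walnut candlestick, the tallest of four of like shape: 145 mm tall, round foot 70 mm across, slim stem, and at the top a straight-sided cup 47 mm across and 28 mm high (the place to grip) with a small brass-lined socket. About 170 g. Stands upright on the bench at the start. Origin: centre of the foot's underside; z up along its axis.
- stick_120: loose turned walnut candlestick, the second tallest of four of like shape: 120 mm tall, round foot 64 mm across, slim stem, and at the top a straight-sided cup 42 mm across and 28 mm high (the place to grip) with a small brass-lined socket. About 130 g. Stands upright on the bench at the start. Origin: centre of the foot's underside; z up along its axis.
- stick_95: loose turned walnut candlestick, the third tallest of four of like shape: 95 mm tall, round foot 58 mm across, slim stem, and at the top a straight-sided cup 37 mm across and 28 mm high (the place to grip) with a small brass-lined socket. About 90 g. Stands upright on the bench at the start. Origin: centre of the foot's underside; z up along its axis.
- stick_70: loose turned walnut candlestick, the shortest of four of like shape: 70 mm tall, round foot 52 mm across, slim stem, and at the top a straight-sided cup 32 mm across and 28 mm high (the place to grip) with a small brass-lined socket. About 60 g. Stands upright on the bench at the start. Origin: centre of the foot's underside; z up along its axis.
- pad_a: fixed round cork pad, 74 mm across and 3 mm thick, one of four alike in a straight row on a low white board (95 x 470 mm, 12 mm thick), 95 mm from centre to centre; the letters do not follow their order in the row. Its top lies 15 mm above the bench. Origin: centre of its underside; z up, x square to the row, y along it.
- pad_b: fixed round cork pad, 74 mm across and 3 mm thick, one of four alike in a straight row on a low white board (95 x 470 mm, 12 mm thick), 95 mm from centre to centre; the letters do not follow their order in the row. Its top lies 15 mm above the bench. Origin: centre of its underside; z up, x square to the row, y along it.
- pad_c: fixed round cork pad, 74 mm across and 3 mm thick, one of four alike in a straight row on a low white board (95 x 470 mm, 12 mm thick), 95 mm from centre to centre; the letters do not follow their order in the row. Its top lies 15 mm above the bench. Origin: centre of its underside; z up, x square to the row, y along it.
- pad_d: fixed round cork pad, 74 mm across and 3 mm thick, one of four alike in a straight row on a low white board (95 x 470 mm, 12 mm thick), 95 mm from centre to centre; the letters do not follow their order in the row. Its top lies 15 mm above the bench. Origin: centre of its underside; z up, x square to the row, y along it.
- stop: fixed upright grey block that stands on the board at one end of the row, either end: 90 mm across the board, 20 mm along it, 60 mm high (top 72 mm above the bench). Its centre is 75 mm from the nearest pad's centre. The other end has only a thin flat 6 mm batten. Origin: centre of its underside.
- oil_jar: loose closed amber glass jar with a steel lid, 50 mm across, 70 mm tall, about 200 g, standing among the candlesticks; not to be disturbed. Origin: centre of its underside.

How it is judged:
By the outcome, as a careful person would: the job done as asked, in the order asked, and still so for the second after the job is handed in, with the robot touching nothing.
It also fails if it takes over 88 s, if anything falls off the work surface, if the arm or the gripper's body presses on something with over 40 N, if the wrist force passes 120 N, or if a joint passes its speed limit or range.

## Working session

There is one attempt and no reset: what is moved stays moved. The work goes in short steps, Python scripts to look and compute and a tool call to move; the robot and the scene stay as the last step left them, time stands still between calls to the robot, and variables do not carry over. Pictures are saved under pics/ and viewed, and the job is handed in when it is done.

Besides the shell and the picture viewer there is one more tool, called after "Emit:" as name(argument=value, ...) on one line, values as JSON. arm_command: Moves the arm, as the interface text tells. Its arguments: {"type":"object","properties":{"increments":{"type":"array","items":{"type":"array","items":{"type":"number"}}}},"required":["increments"]}

```bash
ls; mkdir -p pics; python3 - <<'E'
from workcell import readout, cams, arm
import cv2, numpy as np
o=readout.get_obs(); print({k:np.round(v,3).tolist() for k,v in o.items()})
for n in ["scene","top"]:
    im=cams.read_camera(n); cv2.imwrite(f"pics/{n}0.png",im)
    c=cams.get_calibration(n); print(n,np.round(c["mtx"],1).tolist(),c["dist_coeffs"],np.round(c["view"],4).tolist())
    for l in ["stick_145","stick_120","stick_95","stick_70","pad_a","stop","oil_jar"]:
        print(l,[(round(d["conf"],2),np.round(np.array(d["extent"])*[512,384,512,384],1).tolist()) for d in cams.look_for(n,l)])
print(arm.hold_point_z, readout.get_obs()["time_s"])
E
```

```text
pics
{'time_s': 0.0, 'joints': [1.127, 0.213, -0.035, 1.323, -0.0, 1.571], 'dq': [-0.0, 0.001, 0.002, 0.0, 0.001, -0.0], 'tau': [0.004, -68.616, 48.712, 0.017, 0.0, -0.0], 'tcp_pos': [0.215, 0.451, 0.231], 'tcp_rot': [0.845, 0.534, -0.0, 0.0], 'ft_force': [0.098, 0.479, 0.529], 'torque': [0.031, 0.0, -0.011], 'opening': 1.0}
scene [[407.7, 0.0, 250.8], [0.0, 407.7, 195.8], [0.0, 0.0, 1.0]] [0.00425037 0.         0.         0.         0.        ] [[0.4113, 0.9115, 0.0067, -0.2332], [-0.5748, 0.2536, 0.778, 0.2951], [0.7074, -0.3239, 0.6282, -1.3558], [0.0, 0.0, 0.0, 1.0]]
stick_145 [(0.82, [310.4, 120.3, 328.9, 159.1]), (0.72, [252.8, 121.6, 277.2, 184.9]), (0.67, [102.6, 160.4, 141.0, 215.1])]
stick_120 [(0.82, [310.4, 120.3, 328.9, 159.1]), (0.72, [252.8, 121.6, 277.2, 184.9]), (0.67, [102.6, 160.4, 141.0, 215.1])]
stick_95 [(0.82, [310.4, 120.3, 328.9, 159.1]), (0.72, [252.8, 121.6, 277.2, 184.9]), (0.67, [102.6, 160.4, 141.0, 215.1])]
stick_70 [(0.82, [310.4, 120.3, 328.9, 159.1]), (0.72, [252.8, 121.6, 277.2, 184.9]), (0.67, [102.6, 160.4, 141.0, 215.1])]
pad_a [(0.86, [210.4, 21
[... 725 characters left out ...]
.8]), (0.84, [370.6, 234.0, 425.8, 266.5]), (0.73, [87.7, 237.9, 131.6, 267.8]), (0.59, [290.1, 221.8, 319.0, 248.3])]
stick_95 [(0.94, [181.7, 221.7, 218.9, 258.8]), (0.84, [370.6, 234.0, 425.8, 266.5]), (0.73, [87.7, 237.9, 131.6, 267.8]), (0.59, [290.1, 221.8, 319.0, 248.3])]
stick_70 [(0.94, [181.7, 221.7, 218.9, 258.8]), (0.84, [370.6, 234.0, 425.8, 266.5]), (0.73, [87.7, 237.9, 131.6, 267.8]), (0.59, [290.1, 221.8, 319.0, 248.3])]
pad_a [(0.71, [230.7, 142.0, 268.2, 173.4]), (0.7, [182.9, 134.7, 222.6, 170.4]), (0.61, [327.8, 155.0, 359.2, 190.0])]
stop [(0.57, [372.7, 147.8, 395.1, 197.4])]
oil_jar [(0.57, [235.0, 226.7, 264.3, 256.2]), (0.17, [277.8, 148.4, 314.1, 183.4])]
0.0187 0.8
```

View pics/scene0.png

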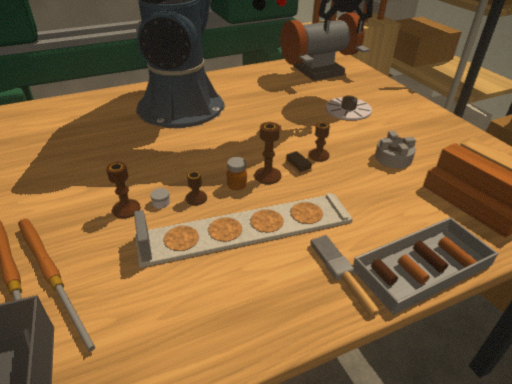

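View pics/top0.png

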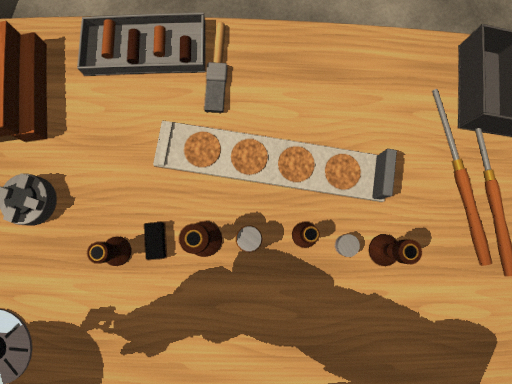

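```bash
cat > h.py <<'E'
import numpy as np, cv2
from workcell import cams, readout, arm
def project(c,P):
    P=np.atleast_2d(np.asarray(P,float)); V=np.array(c["view"]); q=P@V[:3,:3].T+V[:3,3]
    q=q*[1,-1,-1]
    return cv2.projectPoints(q,np.zeros(3),np.zeros(3),np.array(c["mtx"]),np.array(c["dist_coeffs"],float))[0][:,0]
def ray(c,uv):
    V=np.array(c["view"]); n=cv2.undistortPoints(np.array(uv,float).reshape(-1,1,2),np.array(c["mtx"]),np.array(c["dist_coeffs"],float))[:,0]
    d=np.c_[n[:,0],-n[:,1],-np.ones(len(n))]@V[:3,:3]; o=-V[:3,:3].T@V[:3,3]
    return o,d
def onplane(c,uv,z):
    o,d=ray(c,uv); return o+d*((z-o[2])/d[:,2])[:,None]
def tri(cs,uvs):
    A=np.zeros((3,3));b=np.zeros(3);L=[]
    for c,uv in zip(cs,uvs):
        o,d=ray(c,uv); d=d[0]/np.linalg.norm(d[0]); M=np.eye(3)-np.outer(d,d); A+=M;b+=M@o; L.append((M,o))
    p=np.linalg.solve(A,b); return p,[np.linalg.norm(M@(p-o)) for M,o in L]
E
python3 - <<'E'
import cv2,numpy as np
t=cv2.imread('pics/top0.png'); s=cv2.imread('pics/scene0.png')
a=cv2.resize(t[205:280,75:440],(0,0),fx=2.19,fy=2.19,interpolation=cv2.INTER_CUBIC)
def cr(im,x,y,w=40,h=50): return cv2.resize(im[y-h//2:y+h//2,x-w//2:x+w//2],(0,0),fx=5,fy=5,interpolation=cv2.INTER_CUBIC)
b=np.hstack([cr(s,118,180),cr(s,196,185),cr(s,268,145),cr(s,320,135)])
b2=np.hstack([cr(t,x,y) for x,y in [(410,248),(304,236),(195,238),(100,250)]])
cv2.imwrite('pics/crops.png',np.vstack([b,b2]))
# brass/dark socket detect in top: print pads orange mask
hsv=cv2.cvtColor(t,cv2.COLOR_BGR2HSV)
for p in [(202,149),(249,157),(297,164),(343,171)]: print(hsv[p[1],p[0]])
E
```

```text
[ 13 166 155]
[ 13 171 160]
[ 13 163 164]
[ 14 169 154]
```

View pics/crops.png

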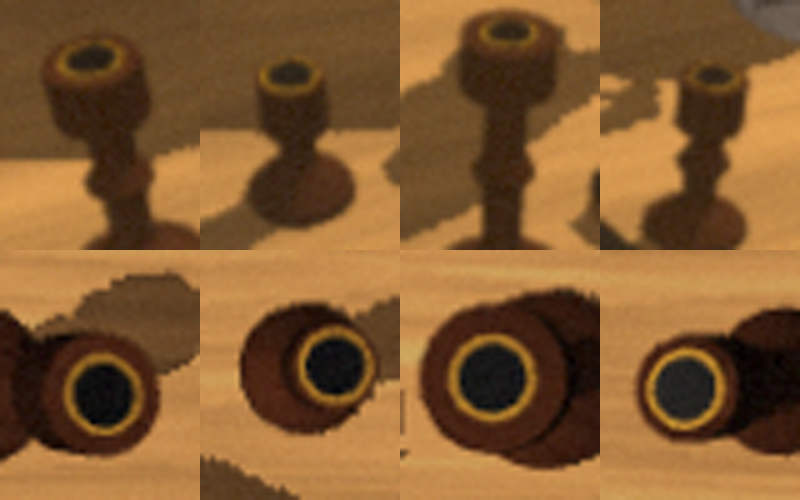

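```bash
python3 - <<'E'
from h import *
T=cams.get_calibration("top");S=cams.get_calibration("scene")
tp=np.array([(410.6,252),(310.8,234),(193.2,238.4),(97,252.6)])-.4
sp=np.array([(116.2,166.4),(193.8,175),(269,126.4),(322.8,125.2)])-.4
hs=[.12,.07,.145,.095]
for a,b,h in zip(tp,sp,hs):
    p,r=tri([T,S],[a,b]); print(np.round(p,4),np.round(r,4),"top@h",onplane(T,[a],h)[0].round(4),"scene@h",onplane(S,[b],h)[0].round(4))
P=[]
for n,c,pts in [("top",T,[(202,149),(249,157),(297,164),(343,171)]),("scene",S,[(307,213),(266,221),(225,229),(181,238)])]:
    im=cv2.imread(f"pics/{n}0.png"); hsv=cv2.cvtColor(im,cv2.COLOR_BGR2HSV)
    for p in pts:
        w=24
        sub=im[p[1]-w:p[1]+w,p[0]-w:p[0]+w]; hh=cv2.cvtColor(sub,cv2.COLOR_BGR2HSV)
        m=((hh[...,1]>110)&(hh[...,0]<20)).astype(np.uint8)
        m=cv2.morphologyEx(m,cv2.MORPH_OPEN,np.ones((3,3)))
        k,l,st,ce=cv2.connectedComponentsWithStats(m)
        i=l[w-1:w+2,w-1:w+2].max()
        mm=cv2.morphologyEx((l==i).astype(np.uint8),cv2.MORPH_CLOSE,np.ones((7,7)))
        ys,xs=np.nonzero(mm); q=[p[0]-w+xs.mean(),p[1]-w+ys.mean()]
        X=onplane(c,[q],.015)[0]; print(n,len(xs),np.round(q,1),X.round(4))
# stop, jar
print("jar top",onplane(T,[[249.5,238.5]],.07),"other", onplane(T,[[348,245]],.03), "black",onplane(T,[[155,240]],.02))
print("stop", onplane(T,[[388,172]],.072))
E
```

```text
[ 0.4519 -0.2651  0.1226] [0.0008 0.0008] top@h [ 0.4521 -0.2654  0.12  ] scene@h [ 0.4472 -0.2656  0.12  ]
[ 0.4799 -0.105   0.0719] [0.0009 0.0009] top@h [ 0.4803 -0.1044  0.07  ] scene@h [ 0.4769 -0.1051  0.07  ]
[0.467  0.0915 0.1477] [0.0013 0.0013] top@h [0.4675 0.0931 0.145 ] scene@h [0.4625 0.0924 0.145 ]
[0.4384 0.2632 0.0979] [0.0001 0.0001] top@h [0.4383 0.2644 0.095 ] scene@h [0.434  0.2664 0.095 ]
top 1020 [202. 149.] [0.6434 0.103  0.015 ]
top 1028 [248.8 156.3] [0.6312 0.0094 0.015 ]
top 1025 [295.9 163.6] [ 0.6192 -0.0847  0.015 ]
top 998 [342.3 171.2] [ 0.6068 -0.1783  0.015 ]
scene 554 [306.3 212.5] [0.6449 0.1027 0.015 ]
scene 587 [266.5 220.5] [0.6326 0.0084 0.015 ]
scene 639 [224.7 229. ] [ 0.6205 -0.086   0.015 ]
scene 689 [180.8 237.9] [ 0.6082 -0.1802  0.015 ]
jar top [[0.46922103 0.00415001 0.07      ]] other [[ 0.46087395 -0.18425779  0.03      ]] black [[0.46161825 0.18409426 0.02      ]]
stop [[ 0.59660547 -0.24945815  0.072     ]]
```

Emit:
arm_command(increments=[[0, 0, 0, 0, 0, 8.5, 100], [0, 0, 0, 0, 0, 8.5, 100], [0, 0, 0, 0, 0, 8.5, 100], [0, 0, 0, 0, 0, 8.5, 100], [0, 0, 0, 0, 0, 8.5, 100]])

```text
time_s: 1.3
tcp_pos: [0.2147, 0.4515, 0.2313]
tcp_rot: [0.982, 0.188, -0.0, 0.0]
ft_force: [-1.4, -0.1, -0.4]
opening: 0.999
```

Emit:
arm_command(increments=[[0, 0, 0, 0, 0, 8.5, 100], [0, 0, 0, 0, 0, 8.5, 100], [0, 0, 0, 0, 0, 5.1, 100]])

```text
time_s: 1.6
tcp_pos: [0.2147, 0.4516, 0.2313]
tcp_rot: [1.0, -0.003, 0.0, -0.0]
ft_force: [0.7, -0.4, 0.1]
opening: 1.001
```

Emit:
arm_command(increments=[[0.025, 0.036, -0.005, 0, 0, 0, 100], [0.025, 0.036, -0.005, 0, 0, 0, 100], [0.025, 0.036, 0, 0, 0, 0, 100], [0.025, 0.036, 0, 0, 0, 0, 100], [0.025, 0.036, 0, 0, 0, 0, 100]])

```text
time_s: 2.1
tcp_pos: [0.3403, 0.27, 0.2415]
tcp_rot: [1.0, -0.0, 0.0, -0.0]
ft_force: [0.6, 0.8, -0.3]
opening: 1.0
```

Emit:
arm_command(increments=[[0.025, 0.036, 0, 0, 0, 0, 100], [0.025, 0.036, 0, 0, 0, 0, 100], [0.025, 0.036, 0, 0, 0, 0, 100], [0.025, 0.036, 0, 0, 0, 0, 100], [0.027, 0.036, 0, 0, 0, 0, 100]])

```text
time_s: 2.6
tcp_pos: [0.4672, 0.0897, 0.2415]
tcp_rot: [1.0, -0.0, 0.0, -0.0]
ft_force: [0.6, 0.9, -0.1]
opening: 1.0
```

Emit:
arm_command(increments=[[0, 0, 0, 0, 0, 0, 100]])

```text
time_s: 2.7
tcp_pos: [0.4687, 0.0877, 0.241]
tcp_rot: [1.0, -0.003, 0.0, 0.0]
ft_force: [-1.3, 0.5, -0.2]
opening: 1.0
```

```bash
python3 - <<'E'
from h import *
o=readout.get_obs(); print(o["tcp_pos"],o["tcp_rot"],o["time_s"],o["joints"])
c=cams.get_calibration("wrist"); im=cams.read_camera("wrist"); cv2.imwrite("pics/w1.png",im)
print(np.round(c["mtx"],1).tolist(),c["dist_coeffs"],np.round(c["view"],4).tolist())
np.savez("w1.npz",view=c["view"],mtx=c["mtx"],dist_coeffs=c["dist_coeffs"])
print([(d["conf"],np.round(np.array(d["extent"])*[512,384,512,384],1).tolist()) for d in cams.look_for("wrist","stick_145")])
print(project(c,[[.467,.092,.145],[.469,.004,.07]]))
E
```

```text
[0.4686662  0.08772197 0.24098138] [ 9.99996594e-01 -2.56673484e-03  1.61126168e-04  4.45173501e-04] 2.7 [ 1.85651507e-01  1.63397979e-01 -7.08803354e-02  1.33636804e+00
 -9.34919053e-04  1.76158124e+00]
[[307.3, 0.0, 254.0], [0.0, 307.3, 193.3], [0.0, 0.0, 1.0]] [-0.08178086  0.          0.          0.          0.        ] [[1.0, -0.0055, -0.0, -0.4682], [0.0053, 0.962, -0.2728, -0.05], [0.0015, 0.2728, 0.9621, -0.4121], [0.0, 0.0, 0.0, 1.0]]
[(0.94, [226.5, 134.0, 282.3, 215.8]), (0.88, [244.4, 280.2, 280.3, 330.4]), (0.77, [204.0, 0.9, 255.5, 37.8])]
[[251.91846433 191.50867961]
 [254.74443444 249.37213077]]
```

View pics/w1.png

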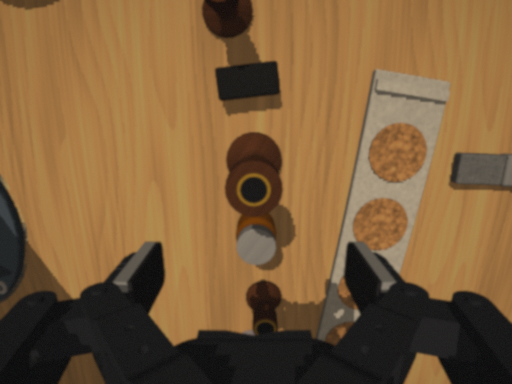

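```bash
cat >> h.py <<'E'
def ring(im,p,w=22):
    # brass ring + dark socket centre
    sub=im[p[1]-w:p[1]+w,p[0]-w:p[0]+w]; h=cv2.cvtColor(sub,cv2.COLOR_BGR2HSV)
    m=((h[...,0]>17)&(h[...,0]<35)&(h[...,1]>110)&(h[...,2]>70)).astype(np.uint8)
    ys,xs=np.nonzero(m); return [p[0]-w+(xs.min()+xs.max())/2,p[1]-w+(ys.min()+ys.max())/2],len(xs)
def pad(im,p,w=36):
    sub=im[p[1]-w:p[1]+w,p[0]-w:p[0]+w]; hh=cv2.cvtColor(sub,cv2.COLOR_BGR2HSV)
    m=((hh[...,1]>110)&(hh[...,0]<20)).astype(np.uint8)
    m=cv2.morphologyEx(m,cv2.MORPH_OPEN,np.ones((3,3)))
    k,l,st,ce=cv2.connectedComponentsWithStats(m); i=l[w-1:w+2,w-1:w+2].max()
    mm=cv2.morphologyEx((l==i).astype(np.uint8),cv2.MORPH_CLOSE,np.ones((7,7)))
    cn=max(cv2.findContours(mm,cv2.RETR_EXTERNAL,cv2.CHAIN_APPROX_NONE)[0],key=len)
    e=cv2.fitEllipse(cn); return [p[0]-w+e[0][0],p[1]-w+e[0][1]],e[1]
E
python3 - <<'E'
from h import *
c=dict(np.load("w1.npz")); im=cv2.imread("pics/w1.png")
r,n=ring(im,(254,190)); print(r,n,onplane(c,[r],.145))
for p in [(398,152),(380,224)]:
    q,e=pad(im,p); print(q,e,onplane(c,[q],.015))
print("jar",onplane(c,[[256,244]],.07))
E
```

```text
[np.float64(253.5), np.float64(189.0)] 369 [[0.4682826  0.09407883 0.145     ]]
[397.37779235839844, 152.02682495117188] (53.981197357177734, 60.237789154052734) [[0.64393323 0.10508558 0.015     ]]
[379.97021102905273, 223.53301620483398] (48.841156005859375, 54.61196517944336) [[0.6319352  0.01187771 0.015     ]]
jar [[0.47042885 0.01057925 0.07      ]]
```

Emit:
arm_command(increments=[[0, 0, 0.02, 0, 0, 0, 100], [0, 0, 0.02, 0, 0, 0, 100], [0, 0, 0, 0, 0, 0, 100], [0, 0, 0, 0, 0, 0, 100]])

```text
time_s: 3.2
tcp_pos: [0.466, 0.0922, 0.2018]
tcp_rot: [1.0, 0.0, -0.0, -0.0]
ft_force: [0.8, 0.3, 0.7]
opening: 0.999
```

Emit:
arm_command(increments=[[0.0015, -0.0005, 0.02, 0, 0, 0, 100], [0, 0, 0.025, 0, 0, 0, 100], [0, 0, 0.025, 0, 0, 0, 100], [0, 0, 0.022, 0, 0, 0, 100], [0, 0, 0, 0, 0, 0, 100]])

```text
time_s: 3.7
tcp_pos: [0.4669, 0.0921, 0.1082]
tcp_rot: [1.0, 0.0, -0.001, 0.0]
ft_force: [-0.3, -0.5, 1.2]
opening: 1.001
```

Emit:
arm_command(increments=[[0, 0, 0, 0, 0, 0, 70], [0, 0, 0, 0, 0, 0, 60], [0, 0, 0, 0, 0, 0, 30], [0, 0, 0, 0, 0, 0, 30], [0, 0, 0, 0, 0, 0, 30]])

```text
time_s: 4.2
tcp_pos: [0.4689, 0.0922, 0.111]
tcp_rot: [1.0, -0.0, 0.001, -0.0]
ft_force: [-3.9, -0.3, 15.6]
opening: 0.535
```

```bash
python3 - <<'E'
from h import *
o=readout.get_obs(); print(o["tcp_pos"],o["opening"],o["ft_force"],o["time_s"])
c=cams.get_calibration("wrist"); im=cams.read_camera("wrist"); s=cams.read_camera("scene")
cv2.imwrite("pics/g1.png",np.hstack([im[100:384],cv2.resize(s[80:222,180:330],(300,284))])[:, :800])
E
```

```text
[0.46886279 0.09219929 0.1110036 ] 0.5349879397936084 [-3.87869388 -0.25323636 15.62663316] 4.2
```

View pics/g1.png

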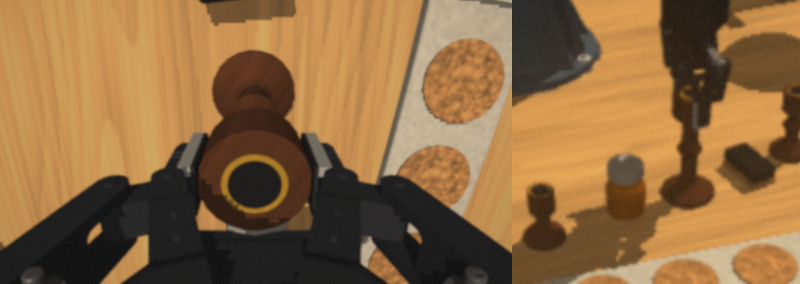

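Emit:
arm_command(increments=[[0, 0, -0.01, 0, 0, 0, 30], [0, 0, -0.02, 0, 0, 0, 30], [0, 0, -0.03, 0, 0, 0, 30], [0, 0, -0.03, 0, 0, 0, 30], [0.005, 0.01, -0.01, 0, 0, 0, 30]])

```text
time_s: 4.8
tcp_pos: [0.474, 0.0825, 0.2129]
tcp_rot: [1.0, 0.0, 0.002, -0.001]
ft_force: [-0.1, 0.8, -1.8]
opening: 0.534
```

Emit:
arm_command(increments=[[0.01, 0.02, 0, 0, 0, 0, 30], [0.013, 0.025, 0, 0, 0, 0, 30], [0.013, 0.025, 0, 0, 0, 0, 30], [0.013, 0.025, 0, 0, 0, 0, 30], [0.013, 0.025, 0, 0, 0, 0, 30]])

```text
time_s: 5.3
tcp_pos: [0.5353, -0.0398, 0.2091]
tcp_rot: [1.0, -0.0, -0.0, 0.0]
ft_force: [-0.2, 1.2, -2.2]
opening: 0.531
```

Emit:
arm_command(increments=[[0.013, 0.025, 0, 0, 0, 0, 30], [0.013, 0.025, 0, 0, 0, 0, 30], [0.013, 0.025, 0, 0, 0, 0, 30], [0.013, 0.025, 0, 0, 0, 0, 30], [0.012, 0.025, 0, 0, 0, 0, 30]])

```text
time_s: 5.8
tcp_pos: [0.5991, -0.165, 0.2089]
tcp_rot: [1.0, -0.0, -0.0, -0.0]
ft_force: [0.6, 0.4, -1.9]
opening: 0.534
```

Emit:
arm_command(increments=[[0.008, 0.017, 0, 0, 0, 0, 30], [0, 0, 0, 0, 0, 0, 30], [0, 0, 0, 0, 0, 0, 30], [0, 0, 0, 0, 0, 0, 30]])

```text
time_s: 6.2
tcp_pos: [0.6066, -0.1798, 0.2093]
tcp_rot: [1.0, -0.0, -0.0, -0.0]
ft_force: [-0.1, 0.3, -2.0]
opening: 0.53
```

```bash
cat > snap.py <<'E'
from h import *
import sys
n=sys.argv[1]
o=readout.get_obs(); print(np.round(o["tcp_pos"],4),np.round(o["opening"],3),np.round(o["ft_force"],1),o["time_s"])
c=cams.get_calibration("wrist"); w=cams.read_camera("wrist"); s=cams.read_camera("scene"); t=cams.read_camera("top")
np.savez(f"{n}.npz",view=c["view"],mtx=c["mtx"],dist_coeffs=c["dist_coeffs"])
for k,i in zip("wst",(w,s,t)): cv2.imwrite(f"pics/{n}_{k}.png",i)
a=cv2.resize(s[80:280,80:360],(400,286)); b=cv2.resize(t[110:290,80:440],(400,200))
cv2.imwrite(f"pics/{n}.png",np.hstack([w[:,:400] if 0 else cv2.resize(w,(400,300)),np.vstack([a,b])[:300]]) if 0 else np.vstack([np.hstack([cv2.resize(w,(381,286)),a]),np.hstack([b,np.zeros((200,381,3),np.uint8)])]))
E
python3 snap.py p1
```

```text
[ 0.6066 -0.1798  0.2093] 0.53 [-0.1  0.3 -2. ] 6.2
```

View pics/p1.png

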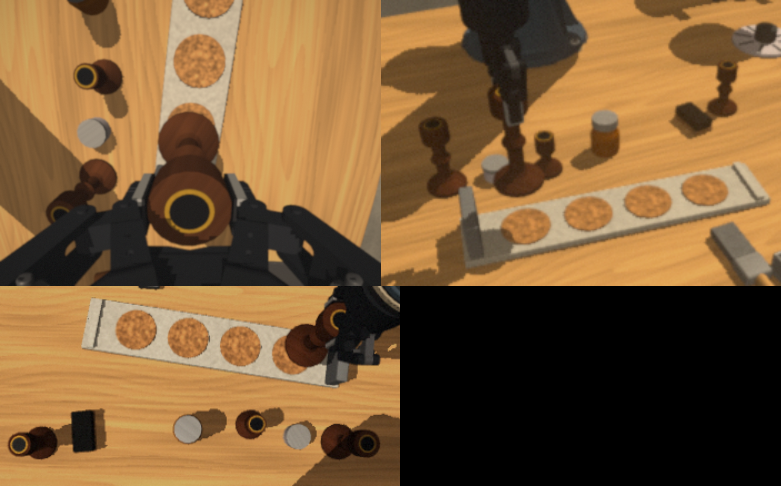

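Emit:
arm_command(increments=[[0, 0, 0.02, 0, 0, 0, 30], [0, 0, 0.03, 0, 0, 0, 30], [0, 0, 0.02, 0, 0, 0, 30], [0, 0, 0.008, 0, 0, 0, 30], [0, 0, 0, 0, 0, 0, 30]])

```text
time_s: 6.85
tcp_pos: [0.6063, -0.1797, 0.1308]
tcp_rot: [1.0, -0.0, -0.001, -0.0]
ft_force: [-0.3, 0.4, -1.6]
opening: 0.534
```

Emit:
arm_command(increments=[[0, 0, 0.003, 0, 0, 0, 30], [0, 0, 0, 0, 0, 0, 30], [0, 0, 0, 0, 0, 0, 30]])

```text
time_s: 7.15
tcp_pos: [0.6073, -0.1802, 0.1291]
tcp_rot: [1.0, -0.0, 0.001, 0.0]
ft_force: [1.0, -0.1, -2.5]
opening: 0.53
```

Emit:
arm_command(increments=[[0, 0, 0.002, 0, 0, 0, 30], [0, 0, 0, 0, 0, 0, 30]])

```text
time_s: 7.35
tcp_pos: [0.6069, -0.1801, 0.1263]
tcp_rot: [1.0, -0.0, -0.0, -0.0]
ft_force: [-1.0, -0.7, -1.7]
opening: 0.534
```

Emit:
arm_command(increments=[[0, 0, 0.0015, 0, 0, 0, 30], [0, 0, 0, 0, 0, 0, 30]])

```text
time_s: 7.55
tcp_pos: [0.6071, -0.1804, 0.1262]
tcp_rot: [1.0, -0.0, 0.001, 0.0]
ft_force: [-6.3, 0.2, 14.2]
opening: 0.532
```

```bash
python3 snap.py p2
```

```text
[ 0.6071 -0.1804  0.1262] 0.532 [-6.3  0.2 14.2] 7.55
```

View pics/p2.png

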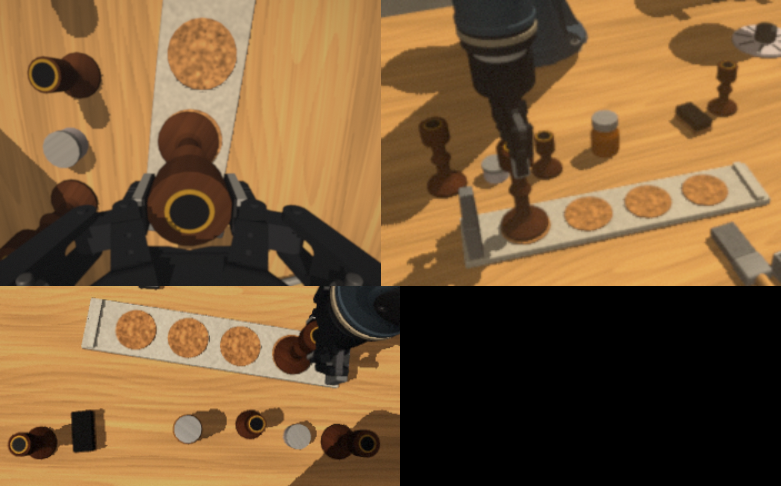

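```bash
python3 - <<'E'
from h import *
s=cv2.imread("pics/p2_s.png");t=cv2.imread("pics/p2_t.png")
a=cv2.resize(s[210:270,150:220],(420,360),interpolation=cv2.INTER_CUBIC);b=cv2.resize(t[145:205,315:375],(360,360),interpolation=cv2.INTER_CUBIC)
cv2.imwrite("pics/p2z.png",np.hstack([a,b]))
E
```

```text
(no output)
```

View pics/p2z.png

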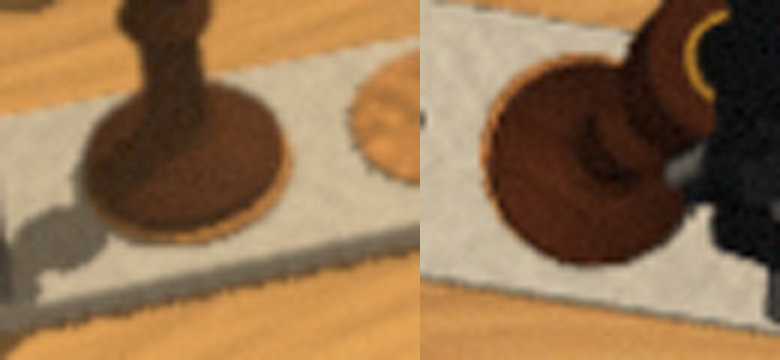

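Emit:
arm_command(increments=[[0, 0, -0.001, 0, 0, 0, 35], [0, 0, 0, 0, 0, 0, 65], [0, 0, 0, 0, 0, 0, 80], [0, 0, 0, 0, 0, 0, 100], [0, 0, 0, 0, 0, 0, 100]])

```text
time_s: 8.2
tcp_pos: [0.6069, -0.1801, 0.1257]
tcp_rot: [1.0, -0.0, -0.0, -0.0]
ft_force: [0.1, 0.1, 0.2]
opening: 1.004
```

Emit:
arm_command(increments=[[0, 0, -0.01, 0, 0, 0, 100], [0, 0, -0.03, 0, 0, 0, 100], [0, 0, -0.03, 0, 0, 0, 100], [0, 0, 0, 0, 0, 0, 100], [0, 0, 0, 0, 0, 0, 100]])

```text
time_s: 8.7
tcp_pos: [0.6073, -0.1803, 0.1968]
tcp_rot: [1.0, -0.0, 0.001, 0.0]
ft_force: [-0.8, -0.1, -1.4]
opening: 1.004
```

Emit:
arm_command(increments=[[-0.031, 0.017, 0, 0, 0, 0, 100], [-0.031, 0.017, 0, 0, 0, 0, 100], [-0.031, 0.017, 0, 0, 0, 0, 100], [-0.031, 0.017, 0, 0, 0, 0, 100], [-0.031, 0.017, 0, 0, 0, 0, 100]])

```text
time_s: 9.2
tcp_pos: [0.45, -0.2652, 0.1949]
tcp_rot: [1.0, -0.0, -0.001, -0.0]
ft_force: [0.3, -0.1, 0.4]
opening: 0.999
```

Emit:
arm_command(increments=[[0, 0, 0, 0, 0, 0, 100], [0, 0, 0, 0, 0, 0, 100], [0, 0, 0, 0, 0, 0, 100]])

```text
time_s: 9.5
tcp_pos: [0.4522, -0.2647, 0.1954]
tcp_rot: [1.0, -0.0, -0.0, -0.0]
ft_force: [-0.1, -0.6, 0.1]
opening: 0.999
```

```bash
python3 snap.py q1
```

```text
[ 0.4522 -0.2647  0.1954] 0.999 [-0.1 -0.6  0.1] 9.5
```

View pics/q1.png

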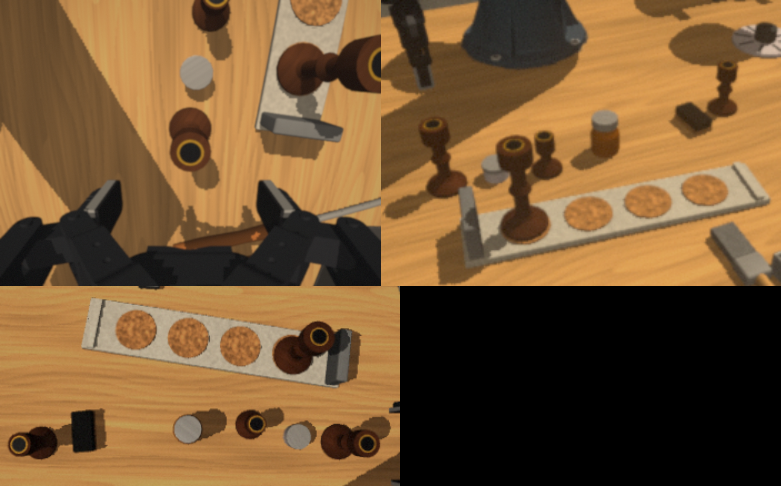

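```bash
python3 - <<'E'
from h import *
c=dict(np.load("q1.npz")); im=cv2.imread("pics/q1_w.png")
r,n=ring(im,(int(190*512/381),int(152*512/381)),w=32); print(r,n,onplane(c,[r],.12))
T=cams.get_calibration("top");S=cams.get_calibration("scene")
t=cv2.imread("pics/q1_t.png");s=cv2.imread("pics/q1_s.png")
r1,n=ring(t,(80+int(319*.9),110+int((336-286)*.9)),14); r2,_=ring(s,(80+int((514-381)*.7),80+int(146*.7)),12)
print(r1,n,r2,onplane(T,[r1],.16),onplane(S,[r2],.16),tri([T,S],[r1,r2]))
E
```

```text
[np.float64(255.5), np.float64(204.0)] 424 [[ 0.45321837 -0.26422946  0.12      ]]
[np.float64(366.5), np.float64(152.0)] 61 [np.float64(172.5), np.float64(181.0)] [[ 0.61006878 -0.17880034  0.16      ]] [[ 0.60222373 -0.17952967  0.16      ]] (array([ 0.60855847, -0.17911863,  0.16390589]), [np.float64(0.001687653814047104), np.float64(0.0016876538140471)])
```

Emit:
arm_command(increments=[[0.0005, 0, 0.03, 0, 0, 0, 100], [0, 0, 0.03, 0, 0, 0, 100], [0, 0, 0.03, 0, 0, 0, 100], [0, 0, 0.02, 0, 0, 0, 100], [0, 0, 0, 0, 0, 0, 100]])

```text
time_s: 10.15
tcp_pos: [0.4512, -0.2638, 0.0833]
tcp_rot: [1.0, 0.0, -0.002, -0.001]
ft_force: [0.4, 0.7, 0.2]
opening: 0.997
```

Emit:
arm_command(increments=[[0, 0, 0, 0, 0, 0, 70], [0, 0, 0, 0, 0, 0, 60], [0, 0, 0, 0, 0, 0, 25], [0, 0, 0, 0, 0, 0, 25], [0, 0, 0, 0, 0, 0, 25]])

```text
time_s: 10.65
tcp_pos: [0.4532, -0.2654, 0.0873]
tcp_rot: [1.0, -0.0, 0.001, 0.001]
ft_force: [-0.2, 1.5, 9.7]
opening: 0.474
```

Emit:
arm_command(increments=[[0, 0, -0.01, 0, 0, 0, 25], [0, 0, -0.02, 0, 0, 0, 25], [0, 0, -0.03, 0, 0, 0, 25], [0, 0, -0.03, 0, 0, 0, 25], [0, -0.01, -0.01, 0, 0, 0, 25]])

```text
time_s: 11.15
tcp_pos: [0.4534, -0.2561, 0.1894]
tcp_rot: [1.0, -0.001, 0.002, 0.001]
ft_force: [-0.0, -0.1, -0.8]
opening: 0.471
```

Emit:
arm_command(increments=[[0.005, -0.02, 0, 0, 0, 0, 25], [0.007, -0.025, 0, 0, 0, 0, 25], [0.007, -0.025, 0, 0, 0, 0, 25], [0.007, -0.025, 0, 0, 0, 0, 25], [0.007, -0.025, 0, 0, 0, 0, 25]])

```text
time_s: 11.65
tcp_pos: [0.4853, -0.1336, 0.1858]
tcp_rot: [1.0, -0.0, -0.0, -0.0]
ft_force: [0.5, -0.5, -0.3]
opening: 0.474
```

Emit:
arm_command(increments=[[0.01, -0.025, 0, 0, 0, 0, 25], [0.01, -0.02, 0, 0, 0, 0, 25], [0.02, -0.005, 0, 0, 0, 0, 25], [0.025, 0, 0, 0, 0, 0, 25], [0.025, 0, 0, 0, 0, 0, 25]])

```text
time_s: 12.15
tcp_pos: [0.576, -0.0842, 0.1859]
tcp_rot: [1.0, 0.0, -0.0, -0.0]
ft_force: [0.6, -0.1, -0.7]
opening: 0.471
```

Emit:
arm_command(increments=[[0.025, 0, 0, 0, 0, 0, 25], [0.015, 0, 0, 0, 0, 0, 25], [0.0045, 0, 0, 0, 0, 0, 25], [0, 0, 0, 0, 0, 0, 25], [0, 0, 0, 0, 0, 0, 25]])

```text
time_s: 12.65
tcp_pos: [0.6192, -0.085, 0.1859]
tcp_rot: [1.0, -0.0, -0.0, -0.0]
ft_force: [-0.1, -0.1, -0.7]
opening: 0.471
```

Emit:
arm_command(increments=[[0.001, 0, 0.02, 0, 0, 0, 25], [0, 0, 0.03, 0, 0, 0, 25], [0, 0, 0.02, 0, 0, 0, 25], [0, 0, 0.01, 0, 0, 0, 25], [0, 0, 0, 0, 0, 0, 25]])

```text
time_s: 13.15
tcp_pos: [0.6198, -0.0851, 0.1051]
tcp_rot: [1.0, -0.0, -0.001, -0.0]
ft_force: [-1.2, -0.1, -0.2]
opening: 0.475
```

Emit:
arm_command(increments=[[0, 0, 0.002, 0, 0, 0, 25], [0, 0, 0, 0, 0, 0, 25], [0, 0, 0, 0, 0, 0, 25]])

```text
time_s: 13.45
tcp_pos: [0.6214, -0.0852, 0.1047]
tcp_rot: [1.0, -0.0, 0.001, 0.0]
ft_force: [0.7, -0.6, -2.2]
opening: 0.472
```

Emit:
arm_command(increments=[[0, 0, 0.001, 0, 0, 0, 25], [0, 0, 0, 0, 0, 0, 25], [0, 0, 0, 0, 0, 0, 25]])

```text
time_s: 13.75
tcp_pos: [0.621, -0.0851, 0.1029]
tcp_rot: [1.0, -0.0, 0.0, 0.0]
ft_force: [0.1, -0.8, -1.2]
opening: 0.474
```

Emit:
arm_command(increments=[[0, 0, 0.001, 0, 0, 0, 25], [0, 0, 0, 0, 0, 0, 25]])

```text
time_s: 13.95
tcp_pos: [0.6211, -0.0851, 0.1023]
tcp_rot: [1.0, -0.0, 0.0, 0.0]
ft_force: [-1.4, -0.2, 6.2]
opening: 0.471
```

Emit:
arm_command(increments=[[0, 0, 0.001, 0, 0, 0, 25], [0, 0, 0, 0, 0, 0, 25]])

```text
time_s: 14.15
tcp_pos: [0.6212, -0.0852, 0.1023]
tcp_rot: [1.0, -0.0, 0.001, 0.0]
ft_force: [-6.3, 2.0, 17.5]
opening: 0.475
```

```bash
python3 snap.py p3; python3 - <<'E'
from h import *
s=cv2.imread("pics/p3_s.png");t=cv2.imread("pics/p3_t.png")
a=cv2.resize(s[200:270,150:250],(500,350),interpolation=cv2.INTER_CUBIC);b=cv2.resize(t[140:200,270:320],(300,350),interpolation=cv2.INTER_CUBIC)
cv2.imwrite("pics/p3z.png",np.hstack([a,b]))
E
```

```text
[ 0.6212 -0.0852  0.1023] 0.475 [-6.3  2.  17.5] 14.15
```

View pics/p3z.png

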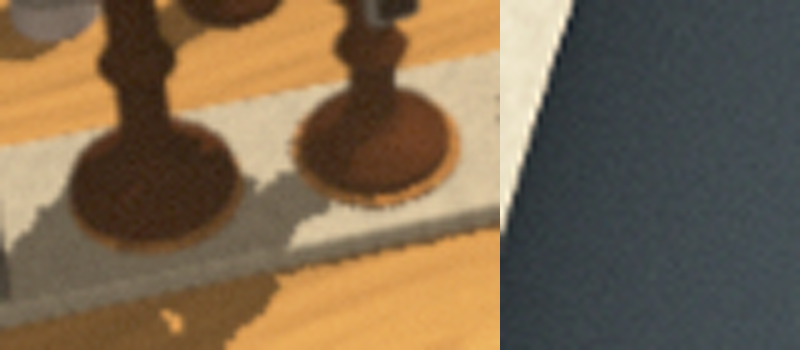

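Emit:
arm_command(increments=[[0, 0, -0.001, 0, 0, 0, 35], [0, 0, 0, 0, 0, 0, 60], [0, 0, 0, 0, 0, 0, 80], [0, 0, 0, 0, 0, 0, 100], [0, 0, 0, 0, 0, 0, 100]])

```text
time_s: 14.8
tcp_pos: [0.6209, -0.0852, 0.1016]
tcp_rot: [1.0, -0.0, -0.0, -0.0]
ft_force: [-0.2, -0.6, 0.4]
opening: 0.998
```

Emit:
arm_command(increments=[[0, 0, -0.01, 0, 0, 0, 100], [0, 0, -0.03, 0, 0, 0, 100], [0, 0, -0.04, 0, 0, 0, 100], [0, 0, -0.03, 0, 0, 0, 100], [-0.005, -0.01, 0, 0, 0, 0, 100]])

```text
time_s: 15.3
tcp_pos: [0.6179, -0.076, 0.2169]
tcp_rot: [1.0, -0.001, 0.003, 0.001]
ft_force: [0.9, 0.4, -0.4]
opening: 1.005
```

Emit:
arm_command(increments=[[-0.02, -0.038, 0, 0, 0, 0, 100], [-0.02, -0.038, 0, 0, 0, 0, 100], [-0.02, -0.038, 0, 0, 0, 0, 100], [-0.02, -0.038, 0, 0, 0, 0, 100], [-0.02, -0.038, 0, 0, 0, 0, 100]])

```text
time_s: 15.8
tcp_pos: [0.5147, 0.1163, 0.212]
tcp_rot: [1.0, -0.0, 0.0, -0.0]
ft_force: [0.9, 0.5, 0.3]
opening: 0.999
```

Emit:
arm_command(increments=[[-0.02, -0.038, 0, 0, 0, 0, 100], [-0.02, -0.038, 0, 0, 0, 0, 100], [-0.02, -0.038, 0.02, 0, 0, 0, 100], [-0.018, -0.035, 0.02, 0, 0, 0, 100], [0, 0, 0, 0, 0, 0, 100]])

```text
time_s: 16.3
tcp_pos: [0.4348, 0.2667, 0.1697]
tcp_rot: [1.0, 0.002, -0.002, 0.0]
ft_force: [-0.2, -1.0, 0.4]
opening: 1.001
```

Emit:
arm_command(increments=[[0, 0, 0, 0, 0, 0, 100], [0, 0, 0, 0, 0, 0, 100], [0, 0, 0, 0, 0, 0, 100]])

```text
time_s: 16.6
tcp_pos: [0.4389, 0.2633, 0.1724]
tcp_rot: [1.0, -0.001, 0.0, -0.0]
ft_force: [0.2, -0.1, -0.4]
opening: 1.0
```

```bash
python3 snap.py q2
```

```text
[0.4389 0.2633 0.1724] 1.0 [ 0.2 -0.1 -0.4] 16.6
```

View pics/q2.png

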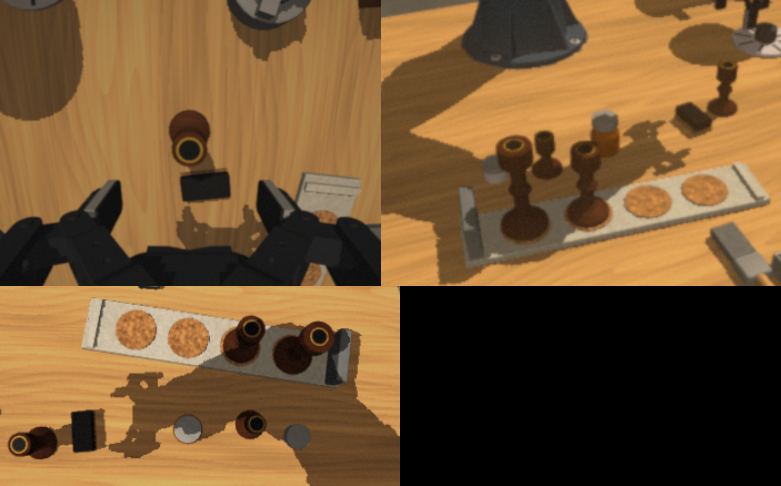

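```bash
python3 - <<'E'
from h import *
c=dict(np.load("q2.npz")); im=cv2.imread("pics/q2_w.png")
r,n=ring(im,(int(189*512/381),int(149*512/381)),w=22); print(r,n,onplane(c,[r],.095))
T=cams.get_calibration("top");t=cv2.imread("pics/q2_t.png")
r1,n=ring(t,(80+int(252*.9),110+int((328-286)*.9)),12); print(r1,n,onplane(T,[r1],.135))
E
```

```text
[np.float64(254.5), np.float64(201.0)] 422 [[0.43926867 0.26542642 0.095     ]]
[np.float64(306.0), np.float64(148.0)] 22 [[ 0.61975983 -0.08498023  0.135     ]]
```

Emit:
arm_command(increments=[[0, -0.0005, 0.03, 0, 0, 0, 100], [0, 0, 0.03, 0, 0, 0, 100], [0, 0, 0.03, 0, 0, 0, 100], [0, 0, 0.022, 0, 0, 0, 100], [0, 0, 0, 0, 0, 0, 100]])

```text
time_s: 17.25
tcp_pos: [0.4367, 0.2631, 0.0575]
tcp_rot: [1.0, -0.001, -0.002, 0.001]
ft_force: [0.2, -0.2, 0.0]
opening: 1.004
```

Emit:
arm_command(increments=[[0, 0, 0, 0, 0, 0, 70], [0, 0, 0, 0, 0, 0, 50], [0, 0, 0, 0, 0, 0, 20], [0, 0, 0, 0, 0, 0, 20], [0, 0, 0, 0, 0, 0, 20]])

```text
time_s: 17.75
tcp_pos: [0.439, 0.2649, 0.0611]
tcp_rot: [1.0, -0.0, 0.001, -0.001]
ft_force: [0.1, -1.6, 10.0]
opening: 0.414
```

Emit:
arm_command(increments=[[0, 0, -0.01, 0, 0, 0, 20], [0, 0, -0.02, 0, 0, 0, 20], [0, 0, -0.03, 0, 0, 0, 20], [0, 0, -0.03, 0, 0, 0, 20], [0.008, 0.01, -0.01, 0, 0, 0, 20]])

```text
time_s: 18.25
tcp_pos: [0.4468, 0.2555, 0.1634]
tcp_rot: [1.0, 0.0, 0.002, -0.001]
ft_force: [0.9, 0.5, -2.1]
opening: 0.414
```

Emit:
arm_command(increments=[[0.015, 0.02, 0, 0, 0, 0, 20], [0.018, 0.024, 0, 0, 0, 0, 20], [0.018, 0.024, 0, 0, 0, 0, 20], [0.018, 0.024, 0, 0, 0, 0, 20], [0.018, 0.024, 0, 0, 0, 0, 20]])

```text
time_s: 18.75
tcp_pos: [0.5337, 0.1367, 0.1597]
tcp_rot: [1.0, -0.0, -0.0, 0.0]
ft_force: [-0.1, 0.8, -1.4]
opening: 0.411
```

Emit:
arm_command(increments=[[0.018, 0.024, 0, 0, 0, 0, 20], [0.018, 0.024, 0, 0, 0, 0, 20], [0.018, 0.024, 0, 0, 0, 0, 20], [0.018, 0.024, 0, 0, 0, 0, 20], [0.016, 0.02, 0, 0, 0, 0, 20]])

```text
time_s: 19.25
tcp_pos: [0.6215, 0.0203, 0.1596]
tcp_rot: [1.0, -0.001, -0.0, 0.0]
ft_force: [0.8, 1.0, -1.8]
opening: 0.416
```

Emit:
arm_command(increments=[[0.011, 0.012, 0, 0, 0, 0, 20], [0, 0, 0, 0, 0, 0, 20], [0, 0, 0, 0, 0, 0, 20], [0, 0, 0, 0, 0, 0, 20]])

```text
time_s: 19.65
tcp_pos: [0.6315, 0.0107, 0.1598]
tcp_rot: [1.0, -0.0, -0.0, -0.0]
ft_force: [0.2, -0.0, -0.8]
opening: 0.418
```

Emit:
arm_command(increments=[[0.0005, 0.001, 0.02, 0, 0, 0, 20], [0, 0, 0.03, 0, 0, 0, 20], [0, 0, 0.02, 0, 0, 0, 20], [0, 0, 0.011, 0, 0, 0, 20], [0, 0, 0, 0, 0, 0, 20]])

```text
time_s: 20.15
tcp_pos: [0.6315, 0.0098, 0.0779]
tcp_rot: [1.0, 0.0, -0.001, 0.0]
ft_force: [0.4, -0.3, -0.6]
opening: 0.417
```

Emit:
arm_command(increments=[[0, 0, 0.001, 0, 0, 0, 20], [0, 0, 0, 0, 0, 0, 20], [0, 0, 0, 0, 0, 0, 20]])

```text
time_s: 20.45
tcp_pos: [0.633, 0.0094, 0.0788]
tcp_rot: [1.0, -0.0, 0.001, -0.0]
ft_force: [0.4, 0.0, -1.7]
opening: 0.414
```

Emit:
arm_command(increments=[[0, 0, 0.001, 0, 0, 0, 20], [0, 0, 0, 0, 0, 0, 20]])

```text
time_s: 20.65
tcp_pos: [0.6325, 0.0093, 0.0769]
tcp_rot: [1.0, -0.0, 0.0, 0.0]
ft_force: [-0.1, 0.1, -1.4]
opening: 0.414
```

Emit:
arm_command(increments=[[0, 0, 0.001, 0, 0, 0, 20], [0, 0, 0, 0, 0, 0, 20]])

```text
time_s: 20.85
tcp_pos: [0.6327, 0.0093, 0.0761]
tcp_rot: [1.0, -0.0, 0.0, 0.0]
ft_force: [-1.1, -0.9, 3.2]
opening: 0.415
```

Emit:
arm_command(increments=[[0, 0, 0.001, 0, 0, 0, 20], [0, 0, 0, 0, 0, 0, 20]])

```text
time_s: 21.05
tcp_pos: [0.6328, 0.0093, 0.0761]
tcp_rot: [1.0, -0.0, 0.001, 0.0]
ft_force: [-4.8, -2.0, 16.5]
opening: 0.411
```

```bash
python3 - <<'E'
from h import *
s=cams.read_camera("scene")
cv2.imwrite("pics/p4z.png",cv2.resize(s[170:270,150:300],(750,500),interpolation=cv2.INTER_CUBIC))
E
```

```text
(no output)
```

View pics/p4z.png

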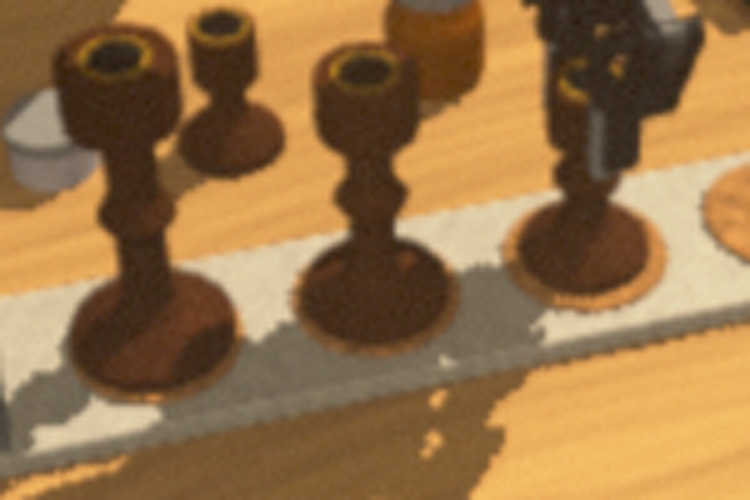

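Emit:
arm_command(increments=[[0, 0, -0.001, 0, 0, 0, 30], [0, 0, 0, 0, 0, 0, 55], [0, 0, 0, 0, 0, 0, 80], [0, 0, 0, 0, 0, 0, 100], [0, 0, 0, 0, 0, 0, 100]])

```text
time_s: 21.6
tcp_pos: [0.6324, 0.0093, 0.0757]
tcp_rot: [1.0, -0.0, -0.0, 0.0]
ft_force: [0.2, 0.4, 0.3]
opening: 0.999
```

Emit:
arm_command(increments=[[0, 0, -0.01, 0, 0, 0, 100], [0, 0, -0.03, 0, 0, 0, 100], [0, 0, -0.04, 0, 0, 0, 100], [0, 0, -0.03, 0, 0, 0, 100], [-0.01, 0.004, 0, 0, 0, 0, 100]])

```text
time_s: 22.1
tcp_pos: [0.6249, 0.0057, 0.191]
tcp_rot: [1.0, -0.0, 0.004, -0.0]
ft_force: [1.4, -0.8, -0.1]
opening: 1.002
```

Emit:
arm_command(increments=[[-0.03, 0.022, 0, 0, 0, 0, 100], [-0.03, 0.022, 0, 0, 0, 0, 100], [-0.03, 0.022, 0, 0, 0, 0, 100], [-0.03, 0.022, 0, 0, 0, 0, 100], [-0.022, 0.022, 0, 0, 0, 0, 100]])

```text
time_s: 22.6
tcp_pos: [0.4788, -0.1052, 0.1867]
tcp_rot: [1.0, -0.0, 0.0, 0.0]
ft_force: [1.3, -0.2, 0.7]
opening: 0.993
```

Emit:
arm_command(increments=[[0, 0, 0.02, 0, 0, 0, 100], [0, 0, 0.02, 0, 0, 0, 100], [0, 0, 0, 0, 0, 0, 100], [0, 0, 0, 0, 0, 0, 100], [0, 0, 0, 0, 0, 0, 100]])

```text
time_s: 23.1
tcp_pos: [0.4811, -0.1046, 0.147]
tcp_rot: [1.0, -0.0, 0.001, 0.0]
ft_force: [-0.4, -0.5, 0.7]
opening: 0.999
```

```bash
python3 snap.py q3
```

```text
[ 0.4811 -0.1046  0.147 ] 0.999 [-0.4 -0.5  0.7] 23.1
```

View pics/q3.png

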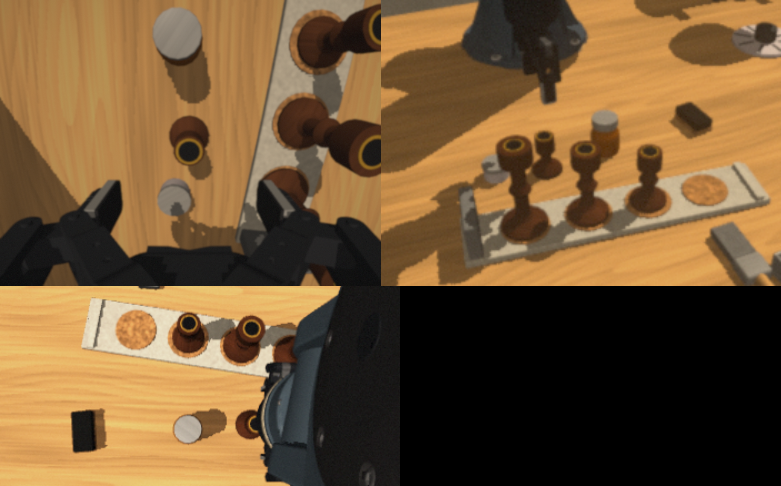

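```bash
python3 - <<'E'
from h import *
c=dict(np.load("q3.npz")); im=cv2.imread("pics/q3_w.png")
r,n=ring(im,(int(189*512/381),int(149*512/381)),w=22); print(r,n,onplane(c,[r],.07))
E
```

```text
[np.float64(253.5), np.float64(203.0)] 420 [[ 0.48079566 -0.10390881  0.07      ]]
```

Emit:
arm_command(increments=[[0, 0, 0.03, 0, 0, 0, 100], [0, 0, 0.03, 0, 0, 0, 100], [0, 0, 0.03, 0, 0, 0, 100], [0, 0, 0.02, 0, 0, 0, 100], [0, 0, 0, 0, 0, 0, 100]])

```text
time_s: 23.75
tcp_pos: [0.4789, -0.1042, 0.034]
tcp_rot: [1.0, -0.0, -0.002, -0.0]
ft_force: [-0.9, -0.3, 0.9]
opening: 1.0
```

Emit:
arm_command(increments=[[0, 0, 0, 0, 0, 0, 70], [0, 0, 0, 0, 0, 0, 50], [0, 0, 0, 0, 0, 0, 15], [0, 0, 0, 0, 0, 0, 15], [0, 0, 0, 0, 0, 0, 15]])

```text
time_s: 24.25
tcp_pos: [0.481, -0.1047, 0.0369]
tcp_rot: [1.0, -0.0, 0.001, 0.0]
ft_force: [-2.2, 0.9, 10.8]
opening: 0.354
```

Emit:
arm_command(increments=[[0, 0, -0.01, 0, 0, 0, 15], [0, 0, -0.02, 0, 0, 0, 15], [0, 0, -0.035, 0, 0, 0, 15], [0, 0, -0.035, 0, 0, 0, 15], [0, -0.005, -0.03, 0, 0, 0, 15]])

```text
time_s: 24.75
tcp_pos: [0.4805, -0.0999, 0.1685]
tcp_rot: [1.0, -0.0, 0.001, 0.0]
ft_force: [0.1, -0.2, -1.0]
opening: 0.359
```

Emit:
arm_command(increments=[[0.01, -0.02, 0, 0, 0, 0, 15], [0.018, -0.023, 0, 0, 0, 0, 15], [0.018, -0.023, 0, 0, 0, 0, 15], [0.018, -0.023, 0, 0, 0, 0, 15], [0.018, -0.023, 0, 0, 0, 0, 15]])

```text
time_s: 25.25
tcp_pos: [0.5631, 0.0134, 0.1667]
tcp_rot: [1.0, -0.0, 0.0, 0.0]
ft_force: [0.3, -1.2, 0.2]
opening: 0.358
```

Emit:
arm_command(increments=[[0.018, -0.023, 0, 0, 0, 0, 15], [0.018, -0.023, 0, 0, 0, 0, 15], [0.018, -0.023, 0, 0, 0, 0, 15], [0.018, -0.016, 0, 0, 0, 0, 15], [0.01, -0.006, 0, 0, 0, 0, 15]])

```text
time_s: 25.75
tcp_pos: [0.6453, 0.1051, 0.1663]
tcp_rot: [1.0, 0.0, 0.0, -0.0]
ft_force: [0.2, -0.4, -0.4]
opening: 0.356
```

Emit:
arm_command(increments=[[0, 0, 0, 0, 0, 0, 15], [0, 0, 0, 0, 0, 0, 15], [0, 0, 0, 0, 0, 0, 15], [0, 0, 0, 0, 0, 0, 15]])

```text
time_s: 26.15
tcp_pos: [0.6441, 0.1028, 0.1663]
tcp_rot: [1.0, -0.001, 0.0, 0.0]
ft_force: [0.4, 0.8, -1.0]
opening: 0.36
```

Emit:
arm_command(increments=[[0, -0.0005, 0.025, 0, 0, 0, 15], [0, 0, 0.035, 0, 0, 0, 15], [0, 0, 0.03, 0, 0, 0, 15], [0, 0, 0.015, 0, 0, 0, 15], [0, 0, 0.006, 0, 0, 0, 15]])

```text
time_s: 26.65
tcp_pos: [0.6432, 0.1033, 0.0533]
tcp_rot: [1.0, -0.0, -0.001, 0.0]
ft_force: [-0.5, -0.8, -0.7]
opening: 0.352
```

Emit:
arm_command(increments=[[0, 0, 0, 0, 0, 0, 15], [0, 0, 0, 0, 0, 0, 15], [0, 0, 0.001, 0, 0, 0, 15], [0, 0, 0, 0, 0, 0, 15]])

```text
time_s: 27.05
tcp_pos: [0.645, 0.1039, 0.0546]
tcp_rot: [1.0, -0.0, 0.001, -0.0]
ft_force: [-0.3, -0.3, -0.6]
opening: 0.36
```

Emit:
arm_command(increments=[[0, 0, 0.001, 0, 0, 0, 15], [0, 0, 0, 0, 0, 0, 15]])

```text
time_s: 27.25
tcp_pos: [0.6446, 0.1039, 0.0529]
tcp_rot: [1.0, -0.0, 0.0, -0.0]
ft_force: [-0.1, 1.2, -0.5]
opening: 0.357
```

Emit:
arm_command(increments=[[0, 0, 0.001, 0, 0, 0, 15], [0, 0, 0, 0, 0, 0, 15]])

```text
time_s: 27.45
tcp_pos: [0.6446, 0.1039, 0.052]
tcp_rot: [1.0, -0.0, 0.0, 0.0]
ft_force: [-0.9, 0.7, 2.1]
opening: 0.358
```

Emit:
arm_command(increments=[[0, 0, 0.001, 0, 0, 0, 15], [0, 0, 0, 0, 0, 0, 15]])

```text
time_s: 27.65
tcp_pos: [0.6447, 0.1039, 0.0519]
tcp_rot: [1.0, -0.0, 0.0, -0.0]
ft_force: [-7.0, -1.1, 14.7]
opening: 0.356
```

```bash
python3 - <<'E'
from h import *
s=cams.read_camera("scene");t=cams.read_camera("top")
cv2.imwrite("pics/p5z.png",np.vstack([cv2.resize(s[170:240,230:340],(660,420),interpolation=cv2.INTER_CUBIC)]))
E
```

```text
(no output)
```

View pics/p5z.png

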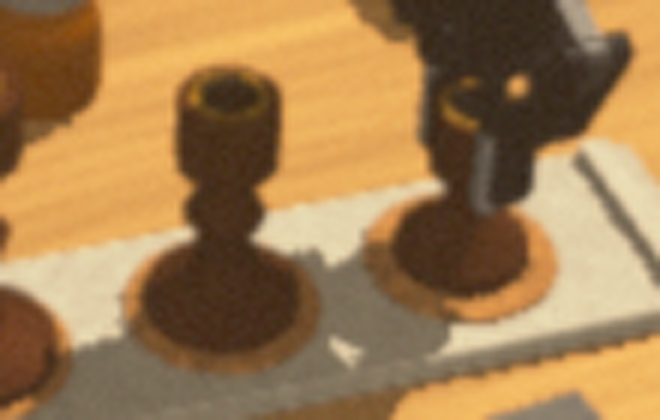

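Centred. Release, rise, and move clear.

Emit:
arm_command(increments=[[0, 0, -0.001, 0, 0, 0, 25], [0, 0, 0, 0, 0, 0, 50], [0, 0, 0, 0, 0, 0, 80], [0, 0, 0, 0, 0, 0, 100], [0, 0, 0, 0, 0, 0, 100]])

```text
time_s: 28.25
tcp_pos: [0.6444, 0.1038, 0.0516]
tcp_rot: [1.0, -0.0, -0.0, 0.0]
ft_force: [-0.5, -0.7, -0.2]
opening: 0.975
```

Emit:
arm_command(increments=[[0, 0, -0.01, 0, 0, 0, 100], [0, 0, -0.03, 0, 0, 0, 100], [0, 0, -0.04, 0, 0, 0, 100], [0, 0, -0.04, 0, 0, 0, 100], [0, 0, -0.04, 0, 0, 0, 100]])

```text
time_s: 28.75
tcp_pos: [0.6442, 0.1038, 0.2143]
tcp_rot: [1.0, -0.0, 0.0, -0.0]
ft_force: [0.6, 0.3, 0.3]
opening: 1.0
```

Emit:
arm_command(increments=[[-0.03, -0.035, 0, 0, 0, 0, 100], [-0.03, -0.035, 0, 0, 0, 0, 100], [-0.03, -0.035, 0, 0, 0, 0, 100], [-0.03, -0.035, 0, 0, 0, 0, 100], [-0.03, -0.035, 0, 0, 0, 0, 100]])

```text
time_s: 29.25
tcp_pos: [0.4933, 0.28, 0.2128]
tcp_rot: [1.0, -0.0, 0.0, -0.0]
ft_force: [0.9, -0.1, -0.6]
opening: 1.0
```

Emit:
arm_command(increments=[[-0.03, -0.035, 0, 0, 0, 0, 100], [-0.02, -0.02, 0, 0, 0, 0, 100], [0, 0, 0, 0, 0, 0, 100], [0, 0, 0, 0, 0, 0, 100], [0, 0, 0, 0, 0, 0, 100]])

```text
time_s: 29.75
tcp_pos: [0.4452, 0.3335, 0.2122]
tcp_rot: [1.0, -0.001, 0.0, -0.0]
ft_force: [0.2, -0.5, -0.5]
opening: 1.0
```

```bash
python3 snap.py f; python3 - <<'E'
import cv2,numpy as np
s=cv2.imread("pics/f_s.png");t=cv2.imread("pics/f_t.png")
cv2.imwrite("pics/fz.png",np.vstack([cv2.resize(s[110:270,80:360],(525,300),interpolation=cv2.INTER_CUBIC),cv2.resize(t[110:290,80:440],(525,262),interpolation=cv2.INTER_CUBIC)]))
E
```

```text
[0.4452 0.3335 0.2122] 1.0 [ 0.2 -0.5 -0.5] 29.75
```

View pics/fz.png

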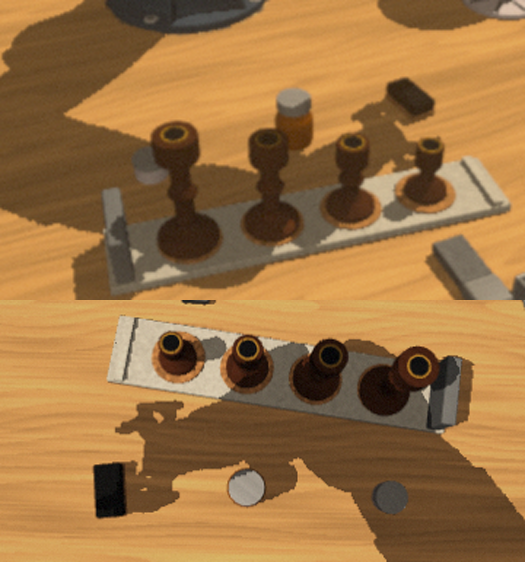

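```bash
python3 - <<'E'
from h import *
T=cams.get_calibration("top");S=cams.get_calibration("scene")
t=cv2.imread("pics/f_t.png");s=cv2.imread("pics/f_s.png")
k=360/525;k2=280/525
for nm,h,a,b,pd in [("145",.16,(418,366),(175,135),(.607,-.179)),("120",.135,(328,356),(269,141),(.620,-.085)),("95",.11,(247,349),(352,144),(.632,.010)),("70",.085,(171,344),(430,146),(.644,.1035))]:
    ta=(80+int(a[0]*k),110+int((a[1]-300)*k)); sb=(80+int(b[0]*k2),110+int(b[1]*k2))
    r1,n1=ring(t,ta,11); r2,n2=ring(s,sb,9)
    print(nm,n1,n2,(onplane(T,[r1],h)[0][:2]-pd).round(4),(onplane(S,[r2],h)[0][:2]-pd).round(4),tri([T,S],[r1,r2])[0].round(4))
print("jar",onplane(T,[[80+246*k,110+(487-300)*k]],.07))
E
```

```text
145 55 39 [-0.0027  0.0003] [-0.0063 -0.0001] [ 0.6036 -0.1789  0.1618]
120 15 13 [0.003  0.0042] [-0.0035  0.0002] [ 0.6212 -0.0832  0.1377]
95 47 30 [ 0.0037 -0.0028] [-0.0023 -0.0001] [0.6346 0.0073 0.1142]
70 40 24 [-0.0013  0.0005] [-0.0007  0.0005] [0.6429 0.1042 0.0846]
jar [[0.46966454 0.00560477 0.07      ]]
```

```bash
python3 - <<'E'
import cv2,numpy as np
s=cv2.imread("pics/f_s.png");t=cv2.imread("pics/f_t.png")
g=lambda i:np.clip(i.astype(float)*1.8,0,255).astype(np.uint8)
cv2.imwrite("pics/fz2.png",np.vstack([cv2.resize(g(s[195:265,150:270]),(480,280),interpolation=cv2.INTER_CUBIC),cv2.resize(g(t[130:205,265:385]),(480,300),interpolation=cv2.INTER_CUBIC)]))
E
```

```text
(no output)
```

View pics/fz2.png

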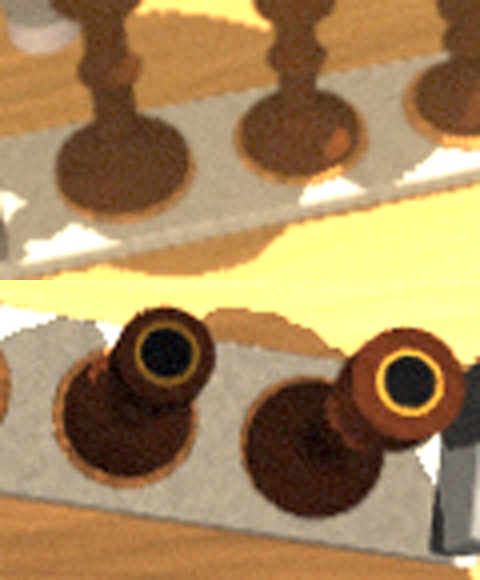

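```bash
python3 -c "
from workcell import arm
print(arm.finish_job())"
```

```text
the job is handed in; nothing more can be done
None
```

I stood all four candlesticks on the cork pads in order of height, with the 145 next to the grey end block, then the 120, the 95 and the 70 at the far end. I handed the job in at about 30 s of the 88 s allowed. The gripper was open and clear of everything. The highest wrist force in any reading was about 18 N.

**Last checks:**
- **Standing:** the final scene and top pictures show all four upright.
- **Centring:** each foot is within about 1–2 mm of its pad's centre by eye. The 145 looks up to about 1.5 mm off towards the end block and the robot.
- **Oil jar:** it was not touched. It measured (0.470, 0.006) at the end against (0.469, 0.004) at the start, which is within measurement error.

**Disagreement:** the final measurement from the brass socket rings, taken partly in the arm's shadow, showed offsets of up to 6 mm for the 145, 120 and 95, and the two cameras differed by up to 6.5 mm. Before the shadow, the 145 had measured within 2 mm of its pad centre. I went by the foot outlines on the pads, which showed no such shift.

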